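# Seat the carrier plate on a reciprocating shaker and lock it

## Robot

A 7-joint arm with a two-finger parallel gripper is mounted at the origin on the work surface. World frame = base frame: x ahead of the robot, y to its left, z up, the work surface at z = 0. Lengths are in m, angles in rad, forces in N, time in s.
With the tool pointing down it reaches from about 0.375 to 0.925 m from the base axis. Payload 3.1 kg.
Tool frame: the origin (TCP) lies at the centre of the arm's flange, where the gripper is bolted on; the fingertips stand 173 mm ahead of it and the grasp point (between the pads) lies 155 mm ahead of it (robot.finger_overhang is the distance from the TCP to the fingertips, in m); z points along the fingers, y is the direction in which the jaws open and shut (so a half turn about z gives the same grasp; the last joint's range is limited). The gripper opens to 85 mm and grips with 20 to 120 N. Pads are 22 mm wide; open, the fingers measure 114 mm over their backs; the gripper's body (76 mm by 85 mm) begins 54 mm behind the grasp point. The pads swing forward as they close: fully open they stand 13 mm farther back than shut.
Start: joints at [-0.098, 0.383, 0.044, 1.598, -0.018, 1.161, -0.05], TCP at [0.65, 0, 0.405] pointing down, gripper open.
Joint ranges: [-2.61, 2.61], [-0.41, 2.15], [-1.48, 1.57], [0, 2.5], [-1.57, 4.71], [0.05, 1.97], [-2.85, 2.85]. Speed limits (rad/s): [2.79, 2.79, 3.14, 3.14, 3.14, 3.14, 3.14].

## Interface

Orientations are given as a unit quaternion [x, y, z, w].
In Python, from bench import robot gives the robot as it stands. The module is installed in compiled form; this text tells all that it offers.
- The arm moves only by the tool play_rows, never from a script. Its argument "steps" is a list of rows, each a list of 7 numbers: the turn, a rotation vector about the tool's x, y, z in degrees, then the shift along the tool's x, y, z in cm, then the closure in counts, from 0 (fully open) to 255 (shut). In form: [[wx, wy, wz, x, y, z, grip], ...]. A call has 1 to 8 rows; each row is the pose to reach, as a shift and turn from the pose commanded when the call began, along the tool's axes at that moment; what a row does not reach only later rows make up. A row lasts 1/10 s, in which the tool goes at most 50 mm and 8.59 degrees, less where a joint would pass 70% of its speed; a pose out of reach is approached as far as the arm can. A call with a gripper value outside its range is refused whole. The fingers move at their own pace and stop on an object; "grip_force" is the grip in N (left out, the last holds). Time passes only in rows, so rows that repeat a pose let the fingers close. It gives the time, the measured TCP pose, the force and the opening at its end, in the units of the state.
- robot.get_obs(): the state, without advancing time (a new reading comes with each control period).
- robot.capture(name): name is "scene" or "side" or "wrist"; returns the picture (384x512x3 uint8, red, green, blue); there is no depth.
- robot.camera_info(name): a dict with "K" (3x3 intrinsics, pixels), "xyz" and "rotation" of the camera in the world. Camera axes: x right, y down, z forward; pixel columns grow to the right and rows downward; lengths in m; the calibration is good to about 2 mm. A picture is of the moment at which its call begins: read the wrist's pose just before it. camera_info takes no time and is no camera call; for the wrist camera it gives the pose at the moment of the call.
- robot.job_done(): hands the job in, once; it reports no verdict.
Trained networks look in the newest picture that a camera, given by its name, has taken for a name from the list of things; names that differ only in an ending like _2 or _b are one class to them, and where a whole thing is asked for, a point or a joint stands for the part that bears it (a point fixed in the world has none). Each returns a list of dicts, best first, with "confidence" (0 to 1); they miss things now and then, are a little off and sometimes report something else, mostly with a low value. They report only what shows in the picture. A call takes as long as a camera call. They do not tell look-alikes from the thing itself.
- robot.spot_in(label, camera): "xyz" ([x, y, z] in m, in world coordinates, good to about 4 mm: the middle of the surface that is visible of it).
- robot.masks_of(label, camera): "pixels" (384x512 bool, what is visible of it).
- robot.landmark_of(label, camera): "xyz" ([x, y, z] in m, in world coordinates, good to about 4 mm: a listed point, or the origin of a listed thing).
The state is a dict: "t": time; "joints": joint angles; "qd": joint speeds; "joint_torque": joint torques, N m; "tcp_pos": TCP position; "tool_rot": TCP orientation; "wrist_force": force on the tool from outside, world axes, zero at the start; "torque": the same for the moment, N m; "finger_gap": finger opening in m.
Only numpy, scipy, OpenCV 4.12 (cv2) and the standard library are available. Lean on these libraries where they do the work, as an engineer would, in place of code of your own. Each camera call takes 0.05 s, during which the arm holds its last target. There are 200 camera calls.

## Task

Pick up the aluminium carrier plate by its handle, set it gently on the shaker's four locating pins and slide it along the shaker's stroke until its holes drop over the pins and it lies fully home, flat on the drive table. Never force or drop the plate on the pins, or push on hard once they have caught it. Then, with the plate home, throw the shaker's lock lever fully over, away from you, and leave the amber jar and the small vial standing where they are.

Things in the scene. Friction and masses are not known exactly. Their poses are not given: they have to be found in the camera images.
- plate: Loose bare aluminium carrier plate, 180 (x) x 170 (y) x 6 mm thick, 0.38 to 0.52 kg, two thin black grip strips on top. Origin: centre of its underside; z up. Four round 10 mm through-holes at x = +-65, y = +-45 mm (symmetric: fits either way round). Handle over its middle: see handle. Starts flat on the bench, on the side where the shaker is not.
- handle (a point): Centre of the plate's handle, 36 mm above the plate's underside: a black bar along the plate's x, 70 mm long, 14 mm wide (y), 14 mm high, on two 10 mm posts at x = +-27 mm. Between plate top and bar 23 mm are free.
- shaker: Fixed low white reciprocating shaker, on the left or right of the bench. Origin: on the bench under the middle of its stroke, z up. Housing x = -190 (front, towards the robot) to +110 mm, y = +-135 mm; stroke along its y. A plate resting on the pin tops has its underside 85 mm above the bench; home, 80 mm. More than 40 N between plate and shaker harms the pins.
- stroke_mid (a point): Mid-stroke point on the shaker, at the height of the drive table's top (80 mm over the bench). The 170 x 160 mm steel table with its pins stopped anywhere from -15 to +15 mm from here along the shaker's y (x is exact); where is not reported: feel it out, or see the pins before the plate covers them. The table is braked and stays put.
- pin_pattern (a point): Same point again, for the pins: four steel pins, 8 mm across, tips slightly chamfered, 5 mm tall above the table, at x = +-65, y = +-45 mm from the table's own centre (which is off this point by the unknown amount along y). The plate slides on the pin tops and drops 5 mm when its holes meet them, if held loosely or pressed lightly. Sliding it takes 2 to 6 N.
- lock (a joint): Lock lever of the shaker, rad: near 0 = open, leaning towards the robot (shaker -x), 1.0 = locked, fully over to shaker +x. It stays where it is left; a light push of a few newtons near its end moves it.
- lock_tip (a point): The free end of the black lock lever, a 75 mm thin rod with a 26 mm ball end (this point is the centre of the ball), standing on a small grey block on the shaker's front deck (x = -142, y = 0 mm on the shaker); the lever turns in the shaker's x-z plane about a pivot low in that block.
- amber_jar: Bystander: amber jar, 32 mm across, 60 mm high, between the shaker and the plate; origin under it.
- vial: Bystander: clear vial, 24 mm across, 46 mm high, between the shaker and the plate; origin under it.
Things that resemble listed ones, but are neither listed nor needed, are in the scene too. Several things have the shape of the plate; the one meant has the colours described above.

How it is judged:
On the way, in this order (a step that is already met when the one before it is completed fails the run):
1. the plate is home: its holes over the pins, lying flat on the drive table (z of plate in the frame of shaker between 0.0765 and 0.082 m and horizontal distance between plate and shaker below 0.022 m and angle between plate's own z axis and vertical below 0.025 rad), for 0.3 s.
2. the lock lever is thrown fully over (value of joint lock above 0.85 rad), for 0.1 s.
At the end, for the whole second after the job is handed in: The plate is at rest, flat (within 0.025 rad) and home: its underside 76.5 to 82 mm above the shaker's foot and its centre within 22 mm of the shaker's origin, and the lock lever stands past 0.85 rad (all of step 1 and value of joint lock above 0.85 rad and linear speed of plate below 0.02 m/s); the robot touches nothing.
It fails at once if the plate is forced, pushed or dropped on the shaker with more than 40 N (contact force between plate and shaker above 40 N).
It fails at once if the amber jar or the vial is moved by more than 30 mm (distance of any of amber_jar, vial from where it was at the start of the episode above 0.03 m).
It also fails if it takes over 58 s, if anything falls off the work surface, if the arm or the gripper's body presses on something with over 40 N, if the wrist force passes 120 N, or if a joint passes its speed limit or range.

## Working session

There is one attempt and no reset: what is moved stays moved. The work goes in short steps, Python scripts to look and compute and a tool call to move; the robot and the scene stay as the last step left them, time stands still between calls to the robot, and variables do not carry over. Pictures are saved under pics/ and viewed, about 8 in all and at most 12, crops included, and the job is handed in when it is done.

Besides the shell and the picture viewer there is one more tool, called after "Request:" as a command line: name --pt "numbers of a row" for each row, then --argument value for the rest. play_rows: Moves the arm, as the interface text tells. Its arguments: {"type":"object","properties":{"steps":{"type":"array","items":{"type":"array","items":{"type":"number"}}},"grip_force":{"type":"number"}},"required":["steps"]}

```bash
mkdir -p pics; cat > h.py <<'E'
from bench import robot
import cv2, numpy as np
from scipy.spatial.transform import Rotation as R
def save(name,fn,crop=None,scale=1):
    im=robot.capture(name)[:,:,::-1].copy()
    if crop: a,b,c,d=crop; im=im[b:d,a:c]
    if scale!=1: im=cv2.resize(im,None,fx=scale,fy=scale,interpolation=cv2.INTER_CUBIC)
    cv2.imwrite('pics/'+fn,im)
def ray(cam,u,v,z):
    c=robot.camera_info(cam);K=np.array(c['K']);Rm=np.array(c['rotation'])
    if Rm.shape!=(3,3): Rm=R.from_quat(Rm).as_matrix()
    d=Rm@np.linalg.inv(K)@[u,v,1]; p=np.array(c['xyz']); return p+d*(z-p[2])/d[2]
def pix(cam,P):
    c=robot.camera_info(cam);K=np.array(c['K']);Rm=np.array(c['rotation'])
    if Rm.shape!=(3,3): Rm=R.from_quat(Rm).as_matrix()
    q=K@Rm.T@(np.array(P)-np.array(c['xyz'])); return q[:2]/q[2]
E
python3 - <<'E'
from h import *
for c in ['scene','side','wrist']: print(c,robot.camera_info(c))
save('scene','scene1.png',scale=1.5)
save('side','side1.png')
for c in ['scene','side']:
  for l in ['plate','handle','shaker','stroke_mid','lock_tip','amber_jar','vial']:
    print(c,l,[(np.round(d['xyz'],3).tolist(),round(d['confidence'],2),pix(c,d['xyz']).round().tolist()) for d in robot.landmark_of(l,c)][:4])
o=robot.get_obs();print(o)
E
```

```text
scene {'K': array([[418.23398963,   0.        , 260.3717677 ],
       [  0.        , 418.23398963, 189.37876093],
       [  0.        ,   0.        ,   1.        ]]), 'xyz': array([1.27587412, 0.07890101, 0.66001226]), 'rotation': array([ 0.57547194,  0.67017517, -0.35916384, -0.30116212])}
side {'K': array([[466.29048837,   0.        , 254.89673044],
       [  0.        , 466.29048837, 183.63881335],
       [  0.        ,   0.        ,   1.        ]]), 'xyz': array([ 0.42517595, -1.06724921,  0.9184709 ]), 'rotation': array([ 0.89604126, -0.03606943,  0.008828  , -0.4424151 ])}
wrist {'K': array([[342.48189135,   0.        , 252.08702995],
       [  0.        , 342.48189135, 190.30139268],
       [  0.        ,   0.        ,   1.        ]]), 'xyz': array([0.64992849, 0.07013722, 0.37164226]), 'rotation': array([ 9.90284122e-01, -2.72169800e-04, -1.36769788e-03,  1.39051835e-01])}
scene plate [([0.603, -0.231, 0.003], 0.78, [176.0, 253.0]), ([0.318, -0.328, 0.002], 0.73, [175.0, 183.0])]
scene handle [([0.605, -0.236, 0.036], 0.96, [171.0, 242.0]), ([0.321, -0.33, 0.036], 0.89, [173.
[... 1012 characters left out ...]
-0.09778112,  0.38282676,  0.04391596,  1.59788113, -0.01789641,
        1.16117547, -0.04987289]), 'qd': array([ 1.05284659e-03,  5.72528935e-05,  2.42140310e-03, -6.04436500e-06,
       -2.50760109e-04,  4.35137202e-04,  3.98437630e-04]), 'joint_torque': array([ 8.95669791e-05, -4.33379960e+01,  1.02295797e+00, -2.49904096e+01,
        1.06105692e-02,  1.75709836e-03,  6.04709754e-06]), 'tcp_pos': array([ 6.50008023e-01, -3.33188872e-06,  4.04725582e-01]), 'tool_rot': array([7.07092225e-01, 7.07121335e-01, 4.32600808e-05, 2.80493519e-05]), 'wrist_force': array([0.06974946, 0.45302875, 0.62678859]), 'torque': array([-0.00686461,  0.00293193,  0.04390517]), 'finger_gap': 0.08544852596903396}
```

View pics/scene1.png

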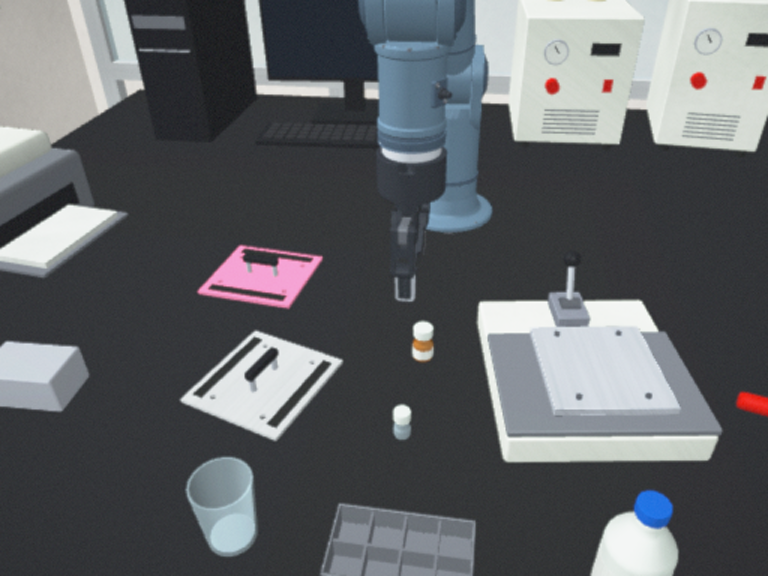

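View pics/side1.png

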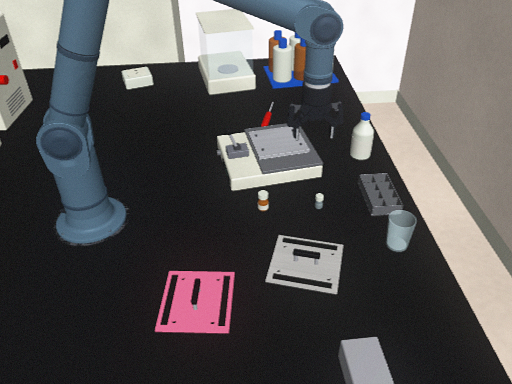

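The candidates are the silver plate at scene (262,383) and the pink one at (262,275), in 1.5x pixels. The silver one, bare metal with black strips, fits the description. I'll confirm it in a crop and also look at the pins.

```bash
python3 - <<'E'
from h import *
s=robot.capture('scene')[:,:,::-1]; 
a=cv2.resize(s[210:300,115:235],None,fx=3.3,fy=3.3,interpolation=cv2.INTER_CUBIC)
b=cv2.resize(s[190:310,310:480],None,fx=4,fy=4,interpolation=cv2.INTER_CUBIC)
cv2.imwrite('pics/crop_plate.png',np.vstack([np.pad(a,((0,0),(0,680-a.shape[1]),(0,0)))[:297,:680][:290],b[:300]]) )
for cam in ['scene','side']:
  robot.capture(cam)
  for l in ['plate','handle']:
   for d in robot.masks_of(l,cam)[:3]:
    m=d['pixels'].astype(np.uint8)
    v,u=np.nonzero(m)
    z=0.006 if l=='plate' else 0.04
    P=np.array([ray(cam,x,y,z)[:2] for x,y in zip(u,v)],np.float32)
    r=cv2.minAreaRect(P*1000); print(cam,l,round(d['confidence'],2),u.mean().round(),v.mean().round(),np.round(r[0]),np.round(r[1]),round(r[2],1))
# pins / table in side and scene
for (u,v) in [(557,333),(618,333),(579,397),(662,396)]: print(ray('scene',u/1.5,v/1.5,0.085).round(3))
for d in robot.masks_of('shaker','scene')[:1]:
    v,u=np.nonzero(d['pixels'])
    print('shaker mask',u.min(),u.max(),v.min(),v.max())
# housing top front/back edges corners (from picture, far corners top)
for (u,v) in [(480,303),(643,301),(505,440),(716,434)]: print(ray('scene',u/1.5,v/1.5,0.06).round(3))
E
```

```text
Traceback (most recent call last):
  File "h.py", line 10, in ray
    c=robot.camera_info(cam);K=np.array(c['K']);Rm=np.array(c['rotation'])
ValueError: time passes only in moves, steps and waits
```

View pics/crop_plate.png

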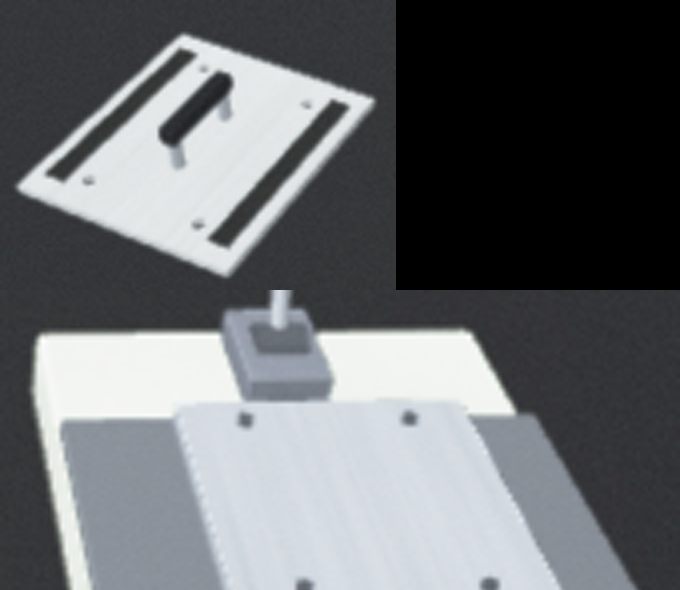

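The crop confirms the bare aluminium plate, with its handle and four holes. All four pins show, at crop pixels (246,419), (409,418), (304,583) and (489,583). I'll fix the helper, which calls camera_info too often.

```bash
cat > h.py <<'E'
from bench import robot
import cv2, numpy as np
from scipy.spatial.transform import Rotation as R
def cam(n):
    c=robot.camera_info(n); return np.array(c['K']),R.from_quat(c['rotation']).as_matrix(),np.array(c['xyz'])
def ray(C,uv,z):
    K,Rm,p=C; uv=np.atleast_2d(uv).astype(float)
    d=np.c_[uv,np.ones(len(uv))]@np.linalg.inv(K).T@Rm.T
    return p+d*((z-p[2])/d[:,2])[:,None]
E
python3 - <<'E'
from h import *
for n in ['scene','side']:
  C=cam(n); robot.capture(n)
  for l in ['plate','handle','shaker','amber_jar','vial']:
   for d in robot.masks_of(l,n)[:3]:
    v,u=np.nonzero(d['pixels'])
    P=ray(C,np.c_[u,v],{'plate':.006,'handle':.04}.get(l,.06))[:,:2].astype(np.float32)*1000
    r=cv2.minAreaRect(P); print(n,l,round(d['confidence'],2),u.mean().round(),v.mean().round(),np.round(r[0]),np.round(r[1]),round(r[2],1))
C=cam('scene')
p=ray(C,[(371.5,222.2),(412.2,222),(386,263.2),(432.2,263.2)],.083)[:,:2]
print(p.round(4),p.mean(0)); 
for a,b in [(0,1),(2,3),(0,2),(1,3)]: d=p[b]-p[a]; print(np.linalg.norm(d).round(4),np.degrees(np.arctan2(d[1],d[0])).round(1))
# holes of plate: crop scale 3.3 off (115,210)
h=ray(C,[(115+x/3.3,210+y/3.3) for x,y in [(204,68),(307,104),(88,180),(198,224)]],.006)[:,:2]
print(h.round(4),h.mean(0))
for a,b in [(0,1),(2,3),(0,2),(1,3)]: d=h[b]-h[a]; print(np.linalg.norm(d).round(4),np.degrees(np.arctan2(d[1],d[0])).round(1))
print(R.from_quat(robot.get_obs()['tool_rot']).as_matrix().round(3))
E
```

```text
scene plate 0.67 175.0 256.0 [ 606. -229.] [177. 191.] 72.0
scene plate 0.64 174.0 184.0 [ 325. -327.] [183. 178.] 83.2
scene handle 0.97 175.0 256.0 [ 641. -212.] [166. 176.] 72.4
scene handle 0.69 175.0 184.0 [ 373. -305.] [174. 170.] 83.6
scene shaker 0.68 393.0 255.0 [496. 230.] [489. 284.] 9.1
scene amber_jar 0.54 282.0 228.0 [546.   6.] [92. 31.] 8.1
scene vial 0.47 268.0 282.0 [712.  -2.] [55. 21.] 7.6
side plate 0.66 305.0 264.0 [ 603. -229.] [182. 187.] 72.0
side plate 0.61 196.0 302.0 [ 321. -327.] [190. 174.] 83.8
side handle 0.86 305.0 264.0 [ 597. -260.] [173. 176.] 72.0
side handle 0.86 196.0 302.0 [ 325. -356.] [177. 164.] 84.3
side handle 0.68 267.0 156.0 [544. 259.] [326. 375.] 9.1
side shaker 0.64 267.0 156.0 [542. 227.] [320. 361.] 9.9
side amber_jar 0.45 262.0 200.0 [508. -26.] [87. 29.] 84.7
side vial 0.57 319.0 200.0 [671. -46.] [69. 23.] 80.0
[[0.5272 0.2019]
 [0.5137 0.29  ]
 [0.6531 0.222 ]
 [0.64   0.3103]] [0.58348956 0.25603391]
0.0891 98.7
0.0893 98.4
0.1274 9.1
0.1279 9.2
[[ 0.5291 -0.2523]
 [ 0.557  -0.1663]
 [ 0.6531 -0.292 ]
 [ 0.6808 -0.2059]] [ 0.60499769 -0.2291328 ]
0.0904 72.0
0.0905 72.2
0.1302 -17.8
0.1299 -17.7
[[-0.  1. -0.]
 [ 1.  0. -0.]
 [-0. -0. -1.]]
```

Request:
play_rows --pt "0 0 -98.9 25.6 -6.6 2 0" --pt "0 0 -98.9 25.6 -6.6 2 0" --pt "0 0 -98.9 25.6 -6.6 2 0" --pt "0 0 -98.9 25.6 -6.6 2 0" --pt "0 0 -98.9 25.6 -6.6 2 0" --pt "0 0 -98.9 25.6 -6.6 2 0" --pt "0 0 -98.9 25.6 -6.6 2 0" --pt "0 0 -98.9 25.6 -6.6 2 0"

```text
t: 2.35
tcp_pos: [0.5833, 0.2577, 0.3846]
tool_rot: [0.18, 0.984, 0.0, -0.0]
wrist_force: [0.1, -0.1, -0.8]
finger_gap: 0.0856
```

Request:
play_rows --pt "0 0 -31 0 0 0 0" --pt "0 0 -31 0 0 0 0" --pt "0 0 -31 0 0 0 0" --pt "0 0 -31 0 0 0 0" --pt "0 0 -31 0 0 0 0"

```text
t: 2.85
tcp_pos: [0.5841, 0.2558, 0.3847]
tool_rot: [-0.085, 0.996, 0.0, -0.0]
wrist_force: [-0.3, -0.3, -0.6]
finger_gap: 0.0857
```

```bash
cat >> h.py <<'E'
def tool():
    o=robot.get_obs(); M=R.from_quat(o['tool_rot']).as_matrix(); return np.array(o['tcp_pos']),M
E
python3 - <<'E'
from h import *
t,M=tool(); print(t.round(4),np.degrees(np.arctan2(M[1,1],M[0,1])),M[:,2].round(4))
C=cam('wrist'); np.savez('pins.npz',K=C[0],R=C[1],p=C[2],t=t,M=M)
im=robot.capture('wrist')[:,:,::-1].copy(); cv2.imwrite('pics/w_pins_raw.png',im)
cv2.imwrite('pics/w_pins.png',cv2.resize(im,None,fx=1.5,fy=1.5,interpolation=cv2.INTER_CUBIC))
K,Rm,p=C
for x in (-.065,.065):
  for y in (-.045,.045):
    a=np.radians(8.9);w=np.array([.584+np.cos(a)*x-np.sin(a)*y,.256+np.sin(a)*x+np.cos(a)*y,.084]);q=K@Rm.T@(w-p);print(x,y,(q[:2]/q[2]).round(1))
E
```

```text
[0.5841 0.2558 0.3847] 99.72622932932394 [-1.e-04  1.e-04 -1.e+00]
-0.065 -0.045 [193.9  97.2]
-0.065 0.045 [312.6  98.9]
0.065 -0.045 [199.  253.4]
0.065 0.045 [303.2 254.6]
```

View pics/w_pins.png

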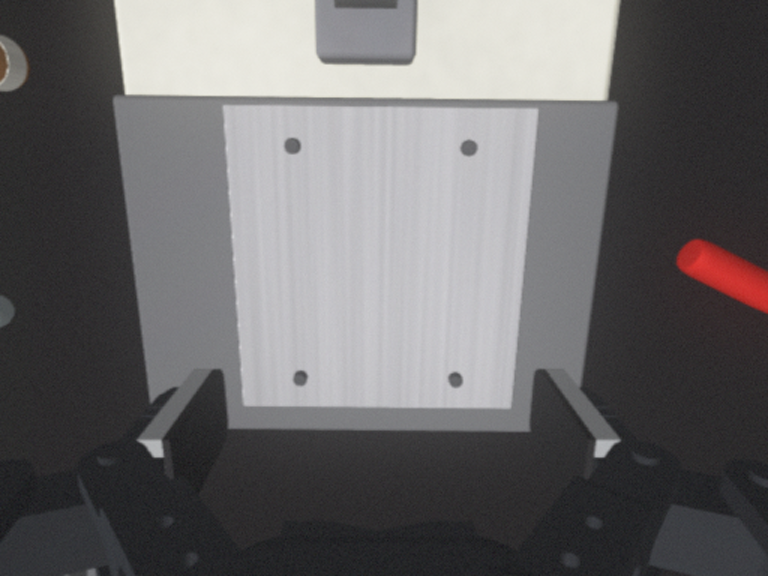

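Request:
play_rows --pt "0 0 27.5 6.1 -48.1 7.9 0" --pt "0 0 27.5 6.1 -48.1 7.9 0" --pt "0 0 27.5 6.1 -48.1 7.9 0" --pt "0 0 27.5 6.1 -48.1 7.9 0" --pt "0 0 27.5 6.1 -48.1 7.9 0" --pt "0 0 27.5 6.1 -48.1 7.9 0" --pt "0 0 27.5 6.1 -48.1 7.9 0" --pt "0 0 27.5 6.1 -48.1 7.9 0"

```text
t: 3.7
tcp_pos: [0.6013, -0.1403, 0.3204]
tool_rot: [0.155, 0.988, -0.0, 0.0]
wrist_force: [0.1, 0.7, -0.3]
finger_gap: 0.0855
```

Request:
play_rows --pt "0 0 0 0 0 0 0" --pt "0 0 0 0 0 0 0" --pt "0 0 0 0 0 0 0" --pt "0 0 0 0 0 0 0"

```text
t: 4.1
tcp_pos: [0.6019, -0.1357, 0.3207]
tool_rot: [0.153, 0.988, 0.001, 0.0]
wrist_force: [0.6, 0.3, 0.1]
finger_gap: 0.0857
```

Request:
play_rows --pt "0 0 0 -3.2 -8.7 1.5 0" --pt "0 0 0 -3.2 -8.7 1.5 0" --pt "0 0 0 -3.2 -8.7 1.5 0" --pt "0 0 0 -3.2 -8.7 1.5 0" --pt "0 0 0 -3.2 -8.7 1.5 0" --pt "0 0 0 -3.2 -8.7 1.5 0"

```text
t: 4.7
tcp_pos: [0.6062, -0.2279, 0.3057]
tool_rot: [0.152, 0.988, 0.001, 0.0]
wrist_force: [-0.4, 0.5, -0.5]
finger_gap: 0.0857
```

```bash
cat > fit.py <<'E'
from h import *
from scipy.optimize import least_squares
PT=np.array([[-.065,-.045],[-.065,.045],[.065,-.045],[.065,.045]])
def W(q,z):
    c,s=np.cos(q[2]),np.sin(q[2]); xy=PT@np.array([[c,s],[-s,c]])+q[:2]; return np.c_[xy,np.full(4,z)]
def proj(C,w):
    K,Rm,p=C; q=(w-p)@Rm@K.T; return q[:,:2]/q[:,2:]
def fit(im,C,q0,z,dark):
    g=cv2.cvtColor(im,cv2.COLOR_BGR2GRAY).astype(float); g=255-g if dark else g
    uv=proj(C,W(q0,z)); out=[]
    for u,v in uv:
        for r in (11,8,8):
            a,b=int(round(u))-r,int(round(v))-r; p=g[b:b+2*r+1,a:a+2*r+1]
            base=np.median(p); w=np.clip(p-base-0.35*(p.max()-base),0,None)
            V,U=np.mgrid[b:b+2*r+1,a:a+2*r+1]; u,v=(w*U).sum()/w.sum(),(w*V).sum()/w.sum()
        out.append((u,v))
    out=np.array(out)
    s=least_squares(lambda q:(proj(C,W(q[:3],q[3]/1 if len(q)>3 else z))-out).ravel(),q0,x_scale=[.01,.01,.1])
    return out,s.x,s.fun
E
python3 - <<'E'
from fit import *
d=np.load('pins.npz'); Cp=(d['K'],d['R'],d['p'])
o,q,r=fit(cv2.imread('pics/w_pins_raw.png'),Cp,[.584,.256,np.radians(8.9)],.084,True)
print('pins',o.round(1).tolist(),q[:2].round(4),np.degrees(q[2]),r.round(1))
t,M=tool(); yw=np.degrees(np.arctan2(M[1,1],M[0,1])); print(t.round(4),yw)
C=cam('wrist'); im=robot.capture('wrist')[:,:,::-1].copy(); cv2.imwrite('pics/w_plate.png',im)
o,q2,r=fit(im,C,[.605,-.229,np.radians(-17.8)],.005,True)
print('plate',o.round(1).tolist(),q2[:2].round(4),np.degrees(q2[2]),r.round(1))
print('tool-rel shift to plate centre',(M.T@np.r_[q2[:2]-t[:2],0]).round(4))
E
```

```text
pins [[194.8, 96.8], [312.2, 98.2], [199.9, 251.3], [303.2, 252.5]] [0.583  0.2561] 8.995110686252167 [-0.7 -0.8  0.7 -0.8 -0.6  1.1  0.5  1. ]
[ 0.6062 -0.2279  0.3057] 72.503481707525
plate [[189.8, 95.3], [308.0, 95.9], [196.5, 251.3], [300.5, 251.6]] [ 0.6037 -0.2291] -17.822552108778734 [-0.4 -0.3  0.3 -0.3 -0.2  0.4  0.2  0.4]
tool-rel shift to plate centre [ 0.0021 -0.0018 -0.    ]
```

View pics/w_plate.png

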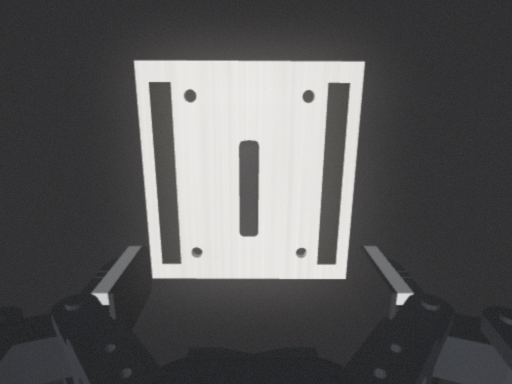

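Request:
play_rows --pt "0 0 0.3 0.2 -0.2 4 0" --pt "0 0 0.3 0.2 -0.2 8 0" --pt "0 0 0.3 0.2 -0.2 11.4 0" --pt "0 0 0.3 0.2 -0.2 11.4 0" --pt "0 0 0.3 0.2 -0.2 11.4 255" --pt "0 0 0.3 0.2 -0.2 11.4 255" --pt "0 0 0.3 0.2 -0.2 11.4 255" --pt "0 0 0.3 0.2 -0.2 11.4 255" --grip_force 40

```text
t: 5.55
tcp_pos: [0.6039, -0.2326, 0.1936]
tool_rot: [0.157, 0.988, -0.0, 0.002]
wrist_force: [0.3, -0.1, 0.4]
finger_gap: 0.0284
```

Request:
play_rows --pt "0 0 0 0 0 0 255" --pt "0 0 0 0 0 0 255" --pt "0 0 0 0 0 -2 255" --pt "0 0 0 0 0 -5 255" --pt "0 0 0 0 0 -9 255" --pt "0 0 0 0 0 -12 255" --pt "0 0 0 0 0 -12 255" --pt "0 0 0 0 0 -12 255"

```text
t: 6.35
tcp_pos: [0.6022, -0.2324, 0.3105]
tool_rot: [0.157, 0.988, -0.0, -0.001]
wrist_force: [-0.1, 0.5, -4.0]
finger_gap: 0.013
```

```bash
python3 - <<'E'
from fit import *
t,M=tool(); print(t.round(4),np.degrees(np.arctan2(M[1,1],M[0,1])),M[:,2].round(4),robot.get_obs()['finger_gap'],robot.get_obs()['wrist_force'])
d=np.array([.583,.2561,0])-np.r_[t[:2],0]; print((M.T@d).round(4))
C=cam('wrist'); im=robot.capture('wrist')[:,:,::-1].copy(); cv2.imwrite('pics/w_held.png',im)
E
```

```text
[ 0.6022 -0.2324  0.3105] 71.93618688842454 [-0.0013 -0.     -1.    ] 0.012996592382983917 [-0.07781078  0.46496014 -4.0388728 ]
[0.1697 0.4585 0.    ]
```

View pics/w_held.png

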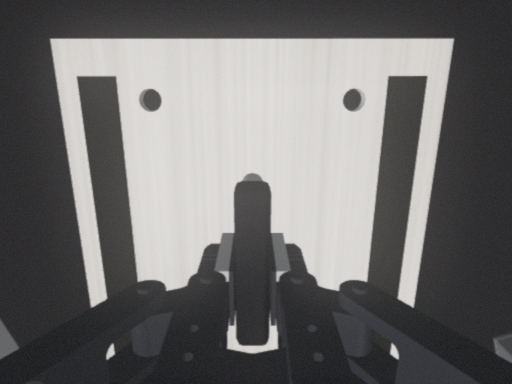

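```bash
python3 - <<'E'
from fit import *
t,M=tool(); C=cam('wrist')
K,Rm,p=C
for n in (.0,):
  for zt in (.185,.1825,.18):
    w=ray(C,[(150.5,100),(353.5,100)],t[2]-zt); r=(w-t)@M; print(zt,r.round(4),np.linalg.norm(w[0]-w[1]).round(4))
# edge corners of plate at top (53,40),(452,40): expect 170 wide at tool x = c+90
    w=ray(C,[(53,40),(452,40)],t[2]-zt); r=(w-t)@M; print('  edge',r.round(4))
E
```

```text
0.185 [[ 0.0663 -0.0437  0.1853]
 [ 0.0662  0.0444  0.1853]] 0.0881
  edge [[ 0.0904 -0.0822  0.1855]
 [ 0.0902  0.0834  0.1854]]
0.1825 [[ 0.0663 -0.043   0.1828]
 [ 0.0663  0.0437  0.1828]] 0.0867
  edge [[ 0.0901 -0.0808  0.183 ]
 [ 0.0899  0.082   0.1829]]
0.18 [[ 0.0664 -0.0423  0.1803]
 [ 0.0663  0.043   0.1803]] 0.0852
  edge [[ 0.0897 -0.0795  0.1805]
 [ 0.0896  0.0807  0.1804]]
```

Request:
play_rows --pt "0 0 -1 0.7 1.8 -0.7 255" --pt "0 0 -4 1.8 5 -1.5 255" --pt "0 0 -7 3.3 9 -1.8 255" --pt "0 0 -10 4.8 13 -2 255" --pt "0 0 -13 6.3 17 -2 255" --pt "0 0 -16 7.8 21 -2 255" --pt "0 0 -19 9.2 25 -2 255" --pt "0 0 -21 10.7 29 -2 255"

```text
t: 7.2
tcp_pos: [0.5891, 0.0796, 0.3294]
tool_rot: [-0.028, 1.0, 0.0, -0.002]
wrist_force: [-0.1, 0.5, -4.1]
finger_gap: 0.0134
```

```bash
cat > go.py <<'E'
from h import *
import sys
x,y,yaw=map(float,sys.argv[1:4])
o=robot.get_obs();t,M=tool(); yw=np.degrees(np.arctan2(M[1,1],M[0,1]))
print(round(o['t'],2),t.round(4),'yaw',yw.round(2),'zax',M[:,2].round(4),'F',np.round(o['wrist_force'],1),'T',np.round(o['torque'],2),'gap',round(o['finger_gap'],4))
print('shift cm',(100*(M.T@np.r_[x-t[0],y-t[1],0])).round(2),'wz',round(yw-yaw,2))
E
python3 go.py .585 .252 99
```

```text
7.2 [0.5891 0.0796 0.3294] yaw 93.18 zax [-0.0041  0.     -1.    ] F [-0.1  0.5 -4.1] T [-0.03 -0.1  -0.06] gap 0.0134
shift cm [-0.54 17.24  0.  ] wz -5.82
```

Request:
play_rows --pt "0 0 -2 -0.2 4 0 255" --pt "0 0 -3.5 -0.3 8 0 255" --pt "0 0 -5 -0.5 12 0 255" --pt "0 0 -5.8 -0.5 15 0 255" --pt "0 0 -5.8 -0.5 16.5 0 255" --pt "0 0 -5.8 -0.5 16.5 0 255" --pt "0 0 -5.8 -0.5 16.5 0 255"

```text
t: 7.9
tcp_pos: [0.5872, 0.2401, 0.3302]
tool_rot: [-0.076, 0.997, -0.001, -0.001]
wrist_force: [0.6, -0.6, -3.7]
finger_gap: 0.0132
```

```bash
python3 go.py .585 .252 99
```

```text
7.9 [0.5872 0.2401 0.3302] yaw 98.72 zax [-0.0019 -0.003  -1.    ] F [ 0.6 -0.6 -3.7] T [-0.09 -0.06  0.  ] gap 0.0132
shift cm [ 0.04  1.21 -0.  ] wz -0.28
```

Request:
play_rows --pt "0 0 -0.3 0 0.6 1 255" --pt "0 0 -0.3 0 1.2 2.5 255" --pt "0 0 -0.3 0 1.2 3.7 255" --pt "0 0 -0.3 0 1.2 4.2 255" --pt "0 0 -0.3 0 1.2 4.2 255" --pt "0 0 -0.3 0 1.2 4.2 255" --pt "0 0 -0.3 0 1.2 4.2 255"

```text
t: 8.6
tcp_pos: [0.5861, 0.2535, 0.29]
tool_rot: [-0.079, 0.997, 0.0, 0.001]
wrist_force: [-0.4, 1.0, -4.4]
finger_gap: 0.0128
```

```bash
python3 go.py .585 .252 99
```

```text
8.6 [0.5861 0.2535 0.29  ] yaw 99.04 zax [ 1.3e-03  5.0e-04 -1.0e+00] F [-0.4  1.  -4.4] T [ 0.04 -0.06 -0.01] gap 0.0128
shift cm [ 0.13 -0.13 -0.  ] wz 0.04
```

Request:
play_rows --pt "0 0 0 0.1 -0.1 0.2 255" --pt "0 0 0 0.1 -0.2 0.4 255" --pt "0 0 0 0.1 -0.2 0.6 255" --pt "0 0 0 0.1 -0.2 0.6 255"

```text
t: 9.0
tcp_pos: [0.5848, 0.2511, 0.2829]
tool_rot: [-0.079, 0.997, -0.0, -0.0]
wrist_force: [-0.2, 0.3, -3.5]
finger_gap: 0.0131
```

Request:
play_rows --pt "0 0 0 0 0 0 255" --pt "0 0 0 0 0 0.1 255" --pt "0 0 0 0 0 0.2 255" --pt "0 0 0 0 0 0.2 255"

```text
t: 9.4
tcp_pos: [0.5849, 0.2513, 0.2812]
tool_rot: [-0.079, 0.997, -0.0, -0.0]
wrist_force: [0.0, -0.4, -4.4]
finger_gap: 0.013
```

```bash
python3 go.py .5844 .2559 99
```

```text
9.4 [0.5849 0.2513 0.2812] yaw 99.06 zax [-3.e-04 -1.e-04 -1.e+00] F [ 0.  -0.4 -4.4] T [-0.02  0.05 -0.03] gap 0.013
shift cm [-0.03  0.46 -0.  ] wz 0.06
```

No contact yet. I'll go down 1 mm at a time.

Request:
play_rows --pt "0 0 0 0 0 0.1 255" --pt "0 0 0 0 0 0.1 255" --pt "0 0 0 0 0 0.1 255"

```text
t: 9.7
tcp_pos: [0.5849, 0.2514, 0.2803]
tool_rot: [-0.079, 0.997, 0.0, -0.0]
wrist_force: [-0.1, -0.2, -3.8]
finger_gap: 0.013
```

Request:
play_rows --pt "0 0 0 0 0 0.1 255" --pt "0 0 0 0 0 0.1 255" --pt "0 0 0 0 0 0.1 255"

```text
t: 10.0
tcp_pos: [0.5849, 0.2513, 0.2793]
tool_rot: [-0.079, 0.997, 0.0, -0.0]
wrist_force: [-0.6, 0.4, -4.9]
finger_gap: 0.013
```

Request:
play_rows --pt "0 0 0 0 0 0.1 255" --pt "0 0 0 0 0 0.1 255" --pt "0 0 0 0 0 0.1 255"

```text
t: 10.3
tcp_pos: [0.585, 0.2514, 0.2784]
tool_rot: [-0.079, 0.997, 0.0, 0.0]
wrist_force: [0.2, -0.0, -3.3]
finger_gap: 0.0133
```

Request:
play_rows --pt "0 0 0 0 0 0.1 255" --pt "0 0 0 0 0 0.1 255" --pt "0 0 0 0 0 0.1 255"

```text
t: 10.6
tcp_pos: [0.585, 0.2514, 0.2782]
tool_rot: [-0.079, 0.997, -0.0, 0.0]
wrist_force: [-2.2, -1.1, 3.1]
finger_gap: 0.0132
```

Request:
play_rows --pt "0 0 0 0 0 0.05 255" --pt "0 0 0 0 0 0.05 255" --pt "0 0 0 0 0 0.05 255"

```text
t: 10.9
tcp_pos: [0.585, 0.2515, 0.2782]
tool_rot: [-0.079, 0.997, -0.0, 0.0]
wrist_force: [-3.8, -1.6, 5.1]
finger_gap: 0.0132
```

Request:
play_rows --pt "0 0 0 0 0 0.05 255" --pt "0 0 0 0 0 0.05 255" --pt "0 0 0 0 0 0.05 255"

```text
t: 11.2
tcp_pos: [0.5851, 0.2515, 0.2781]
tool_rot: [-0.079, 0.997, -0.0, 0.0]
wrist_force: [-4.2, -2.8, 8.1]
finger_gap: 0.0129
```

Request:
play_rows --pt "0 0 0 0 0.05 -0.05 255" --pt "0 0 0 0 0.1 -0.05 255" --pt "0 0 0 0 0.15 -0.05 255" --pt "0 0 0 0 0.2 -0.05 255" --pt "0 0 0 0 0.2 -0.05 255"

```text
t: 11.7
tcp_pos: [0.5851, 0.2519, 0.2782]
tool_rot: [-0.078, 0.997, -0.001, -0.0]
wrist_force: [-3.9, -4.3, 6.5]
finger_gap: 0.0132
```

Request:
play_rows --pt "0 0 0 0 0.05 0 255" --pt "0 0 0 0 0.1 0 255" --pt "0 0 0 0 0.1 0 255"

```text
t: 12.0
tcp_pos: [0.5851, 0.2522, 0.2781]
tool_rot: [-0.078, 0.997, -0.002, -0.0]
wrist_force: [-4.9, -4.6, 7.6]
finger_gap: 0.0134
```

Request:
play_rows --pt "0 0 0 0 0.05 0 255" --pt "0 0 0 0 0.1 0 255" --pt "0 0 0 0 0.1 0 255"

```text
t: 12.3
tcp_pos: [0.5851, 0.2524, 0.2781]
tool_rot: [-0.078, 0.997, -0.003, -0.0]
wrist_force: [-4.2, -7.0, 7.7]
finger_gap: 0.0129
```

Request:
play_rows --pt "0 0 0 0 0 -0.1 255" --pt "0 0 0 0 0 -0.1 255" --pt "0 0 0 0 0 -0.1 255"

```text
t: 12.6
tcp_pos: [0.5852, 0.254, 0.2781]
tool_rot: [-0.078, 0.997, -0.001, 0.001]
wrist_force: [-0.4, -4.3, 2.1]
finger_gap: 0.0132
```

```bash
python3 go.py .5844 .2559 99
```

```text
12.6 [0.5852 0.254  0.2781] yaw 98.99 zax [ 0.0014 -0.0017 -1.    ] F [-0.4 -4.3  2.1] T [-0.94 -0.   -0.08] gap 0.0132
shift cm [ 0.05  0.2  -0.  ] wz -0.01
```

Request:
play_rows --pt "0 0 0 0.03 0.05 0 255" --pt "0 0 0 0.05 0.1 0 255" --pt "0 0 0 0.05 0.1 0 255"

```text
t: 12.9
tcp_pos: [0.5834, 0.2569, 0.277]
tool_rot: [-0.079, 0.997, 0.001, 0.0]
wrist_force: [1.1, -1.4, -3.5]
finger_gap: 0.0131
```

Request:
play_rows --pt "0 0 0 0 0.05 0 255" --pt "0 0 0 0 0.1 0 255" --pt "0 0 0 0 0.1 0 255"

```text
t: 13.2
tcp_pos: [0.5834, 0.2572, 0.2772]
tool_rot: [-0.079, 0.997, -0.0, -0.0]
wrist_force: [2.0, -2.3, -5.2]
finger_gap: 0.0135
```

```bash
python3 go.py .5844 .2559 99
```

```text
13.2 [0.5834 0.2572 0.2772] yaw 99.07 zax [-3.e-04 -1.e-04 -1.e+00] F [ 2.  -2.3 -5.2] T [-0.28 -0.6   0.03] gap 0.0135
shift cm [-0.08 -0.14 -0.  ] wz 0.07
```

The holes have caught the pins: z has dropped and the plate is free of vertical load. I'll ease off sideways and lower it.

Request:
play_rows --pt "0 0 0 -0.03 -0.1 0 255" --pt "0 0 0 -0.03 -0.1 0.1 255" --pt "0 0 0 -0.03 -0.1 0.2 255" --pt "0 0 0 -0.03 -0.1 0.2 255"

```text
t: 13.6
tcp_pos: [0.5836, 0.2569, 0.2759]
tool_rot: [-0.079, 0.997, 0.0, -0.0]
wrist_force: [1.2, 0.0, -3.6]
finger_gap: 0.0127
```

Request:
play_rows --pt "0 0 0 0 0 0.1 255" --pt "0 0 0 0 0 0.1 255" --pt "0 0 0 0 0 0.1 255"

```text
t: 13.9
tcp_pos: [0.5836, 0.2565, 0.2746]
tool_rot: [-0.079, 0.997, 0.0, -0.0]
wrist_force: [-0.3, -0.2, -4.7]
finger_gap: 0.0132
```

```bash
python3 go.py .5834 .2572 99
```

```text
13.9 [0.5836 0.2565 0.2746] yaw 99.07 zax [-9.e-04  1.e-04 -1.e+00] F [-0.3 -0.2 -4.7] T [ 0.01 -0.09 -0.04] gap 0.0132
shift cm [0.01 0.07 0.  ] wz 0.07
```

Request:
play_rows --pt "0 0 0 0 0 0.1 255" --pt "0 0 0 0 0 0.1 255" --pt "0 0 0 0 0 0.1 255"

```text
t: 14.2
tcp_pos: [0.5837, 0.2563, 0.2737]
tool_rot: [-0.079, 0.997, -0.0, -0.0]
wrist_force: [-0.7, 0.3, -3.9]
finger_gap: 0.0128
```

Request:
play_rows --pt "0 0 0 0 0 0.05 255" --pt "0 0 0 0 0 0.05 255" --pt "0 0 0 0 0 0.05 255"

```text
t: 14.5
tcp_pos: [0.5839, 0.2563, 0.2734]
tool_rot: [-0.079, 0.997, -0.0, -0.0]
wrist_force: [-0.6, 0.5, -3.3]
finger_gap: 0.0135
```

```bash
python3 go.py .5834 .2572 99
```

```text
14.5 [0.5839 0.2563 0.2734] yaw 99.06 zax [-2.e-04 -0.e+00 -1.e+00] F [-0.6  0.5 -3.3] T [0.03 0.05 0.06] gap 0.0135
shift cm [0.03 0.1  0.  ] wz 0.06
```

Request:
play_rows --pt "0 0 0 0 0 0.05 255" --pt "0 0 0 0 0 0.05 255" --pt "0 0 0 0 0 0.05 0" --pt "0 0 0 0 0 0.05 0" --pt "0 0 0 0 0 0.05 0" --pt "0 0 0 0 0 0.05 0" --pt "0 0 0 0 0 0.05 0" --pt "0 0 0 0 0 0.05 0"

```text
t: 15.3
tcp_pos: [0.584, 0.2562, 0.2729]
tool_rot: [-0.079, 0.997, 0.0, 0.0]
wrist_force: [-0.0, -0.1, -0.6]
finger_gap: 0.0855
```

Request:
play_rows --pt "0 0 0 0 0 -1 0" --pt "0 0 0 0 0 -4 0" --pt "0 0 0 0 0 -8 0" --pt "0 0 0 0 0 -11 0" --pt "0 0 0 0 0 -11 0" --pt "0 0 0 0 0 -11 0"

```text
t: 15.9
tcp_pos: [0.5842, 0.2565, 0.3848]
tool_rot: [-0.079, 0.997, 0.0, 0.002]
wrist_force: [-0.2, -0.6, -0.8]
finger_gap: 0.0856
```

```bash
python3 - <<'E'
from fit import *
im=robot.capture('side')[:,:,::-1].copy(); a=cv2.resize(im[95:200,190:350],None,fx=3.5,fy=3.5,interpolation=cv2.INTER_CUBIC)
L=[('side',[(np.round(d['xyz'],3).tolist(),round(d['confidence'],2)) for d in robot.landmark_of('lock_tip','side')])]
L+=[('pl',[(np.round(d['xyz'],3).tolist(),round(d['confidence'],2)) for d in robot.landmark_of('plate','side')])]
C=cam('wrist'); w=robot.capture('wrist')[:,:,::-1].copy()
o,q,r=fit(w,C,[.583,.2563,np.radians(9)],.085,True); print(o.round(1).tolist(),q.round(4),r.round(1))
for n in ['scene','wrist']:
  robot.capture(n); L.append((n,[(np.round(d['xyz'],3).tolist(),round(d['confidence'],2)) for d in robot.landmark_of('lock_tip',n)]))
print(L); b=np.zeros((384,a.shape[1],3),np.uint8); b[:,:512]=w[:,:a.shape[1]]
t,M=tool();print(t)
cv2.imwrite('pics/home.png',np.vstack([cv2.resize(a[:,:],(560,210*1)) if 0 else a[:210+157],b[:230]]))
E
```

```text
[[192.9, 99.8], [312.3, 99.7], [200.0, 256.7], [305.3, 256.7]] [0.5832 0.2561 0.1578] [-0.5 -0.4  0.5 -0.4 -0.2  0.6  0.2  0.6]
[('side', [([0.42, 0.224, 0.146], 0.39)]), ('pl', [([0.32, -0.331, -0.001], 0.88), ([0.582, 0.255, 0.082], 0.57), ([0.675, -0.006, 0.004], 0.46)]), ('scene', [([0.413, 0.22, 0.145], 0.61)]), ('wrist', [])]
[0.58374302 0.25609124 0.38176997]
```

View pics/home.png

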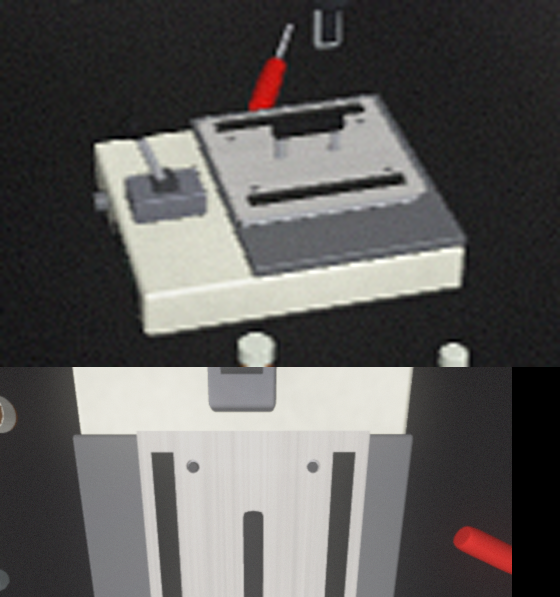

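The plate lies flat and home, with the lever standing open at side-crop (155,160). Next I'll move behind the lever with the gripper shut.

Request:
play_rows --pt "0 0 0 2 0 0 255" --pt "0 0 0 6 -0.2 0 255" --pt "0 0 0 10 -0.4 0 255" --pt "0 0 0 14 -0.6 0 255" --pt "0 0 0 18 -0.8 0 255" --pt "0 0 0 22 -0.8 0 255" --pt "0 0 0 22.5 -0.8 0 255" --pt "0 0 0 22.5 -0.8 0 255"

```text
t: 17.1
tcp_pos: [0.362, 0.2128, 0.3828]
tool_rot: [-0.08, 0.997, -0.0, 0.0]
wrist_force: [-0.3, 0.2, 0.4]
finger_gap: 0.0001
```

Request:
play_rows --pt "0 0 0 0 0 0 255" --pt "0 0 0 0 0 0 255" --pt "0 0 0 0 0 0 255"

```text
t: 17.4
tcp_pos: [0.3641, 0.2131, 0.383]
tool_rot: [-0.079, 0.997, 0.0, 0.0]
wrist_force: [-0.7, 0.0, -0.6]
finger_gap: 0.0004
```

```bash
python3 go.py .363 .213 99; python3 - <<'E'
from h import *
robot.capture('scene'); print([(np.round(d['xyz'],3).tolist(),round(d['confidence'],2)) for d in robot.landmark_of('lock_tip','scene')])
E
```

```text
17.4 [0.3641 0.2131 0.383 ] yaw 99.01 zax [ 0.e+00  9.e-04 -1.e+00] F [-0.7  0.  -0.6] T [ 0.05  0.02 -0.06] gap 0.0004
shift cm [ 0.11  0.   -0.  ] wz 0.01
[([0.413, 0.219, 0.144], 0.7), ([0.68, -0.012, 0.001], 0.51)]
```

Down to a tip height of about 0.135 (7.5 cm), then a slow push along tool -x.

Request:
play_rows --pt "0 0 0 0 0 2.5 255" --pt "0 0 0 0 0 5 255" --pt "0 0 0 0 0 7 255" --pt "0 0 0 0 0 7.5 255" --pt "0 0 0 0 0 7.5 255" --pt "0 0 0 -1 0 7.5 255" --pt "0 0 0 -2 0 7.5 255" --pt "0 0 0 -2.5 0 7.5 255"

```text
t: 18.3
tcp_pos: [0.3899, 0.2174, 0.3092]
tool_rot: [-0.078, 0.997, 0.001, 0.002]
wrist_force: [-0.9, 0.7, -0.6]
finger_gap: 0.0002
```

Request:
play_rows --pt "0 0 0 -0.6 0 0 255" --pt "0 0 0 -1.2 0 0 255" --pt "0 0 0 -1.8 0 0 255" --pt "0 0 0 -2.4 0 0 255" --pt "0 0 0 -3 0 0 255" --pt "0 0 0 -3 0 0 255"

```text
t: 18.9
tcp_pos: [0.4184, 0.2217, 0.308]
tool_rot: [-0.079, 0.997, 0.0, 0.001]
wrist_force: [-0.2, 0.5, -0.3]
finger_gap: -0.0002
```

Request:
play_rows --pt "0 0 0 -0.6 0 0 255" --pt "0 0 0 -1.2 0 0 255" --pt "0 0 0 -1.8 0 0 255" --pt "0 0 0 -2.4 0 0 255" --pt "0 0 0 -2.4 0 0 255"

```text
t: 19.4
tcp_pos: [0.442, 0.2254, 0.3078]
tool_rot: [-0.079, 0.997, 0.0, 0.0]
wrist_force: [-0.8, 0.4, 1.2]
finger_gap: 0.0001
```

```bash
python3 - <<'E'
from h import *
im=robot.capture('scene')[:,:,::-1]; print([(np.round(d['xyz'],3).tolist(),round(d['confidence'],2)) for d in robot.landmark_of('lock_tip','scene')])
cv2.imwrite('pics/lever.png',cv2.resize(im[120:310,300:490].copy(),None,fx=3,fy=3,interpolation=cv2.INTER_CUBIC))
E
```

```text
[([0.464, 0.228, 0.147], 0.53)]
```

View pics/lever.png

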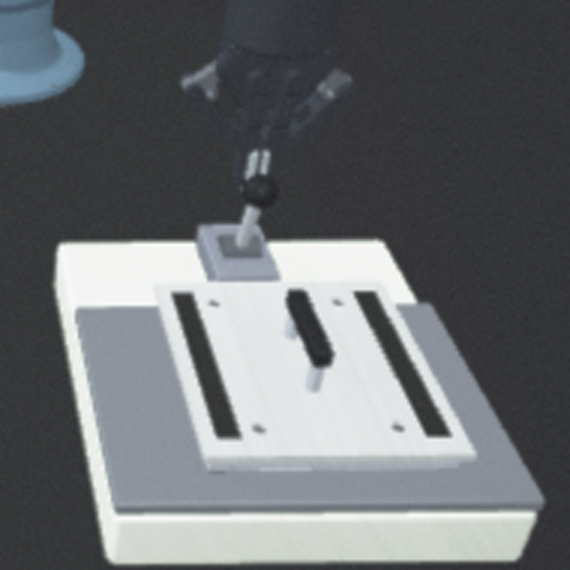

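Request:
play_rows --pt "0 0 0 -0.3 0 0.2 255" --pt "0 0 0 -0.6 0 0.4 255" --pt "0 0 0 -0.9 0 0.6 255" --pt "0 0 0 -1.2 0 0.6 255" --pt "0 0 0 -1.2 0 0.6 255"

```text
t: 20.0
tcp_pos: [0.4531, 0.2272, 0.3015]
tool_rot: [-0.079, 0.997, -0.0, -0.0]
wrist_force: [-0.9, 0.8, -0.6]
finger_gap: -0.0001
```

Request:
play_rows --pt "0 0 0 -0.3 0 0 255" --pt "0 0 0 -0.6 0 0 255" --pt "0 0 0 -0.6 0 0 255"

```text
t: 20.3
tcp_pos: [0.4574, 0.2281, 0.3013]
tool_rot: [-0.079, 0.997, -0.001, -0.003]
wrist_force: [-5.3, -1.1, 2.9]
finger_gap: 0.0003
```

Request:
play_rows --pt "0 0 0 -0.2 0 0 255" --pt "0 0 0 -0.4 0 0 255" --pt "0 0 0 -0.4 0 0 255"

```text
t: 20.6
tcp_pos: [0.4588, 0.2287, 0.3012]
tool_rot: [-0.079, 0.997, -0.002, -0.007]
wrist_force: [-13.6, -3.3, 11.1]
finger_gap: 0.0002
```

```bash
python3 - <<'E'
from h import *
for n in ('scene','side'):
  robot.capture(n); print([(np.round(d['xyz'],3).tolist(),round(d['confidence'],2)) for d in robot.landmark_of('lock_tip',n)])
E
```

```text
[([0.477, 0.231, 0.138], 0.7)]
[([0.482, 0.231, 0.144], 0.54)]
```

The lever is at its end stop, with the force rising to 14 N. I'll back off and check.

Request:
play_rows --pt "0 0 0 1 0 0 255" --pt "0 0 0 3 0 0 255" --pt "0 0 0 5 0 -2 255" --pt "0 0 0 6 0 -6 255" --pt "0 0 0 6 0 -10 255" --pt "0 0 0 6 0 -10 255"

```text
t: 21.4
tcp_pos: [0.4057, 0.2211, 0.4085]
tool_rot: [-0.079, 0.997, 0.003, 0.007]
wrist_force: [0.4, 0.4, 0.1]
finger_gap: 0.0002
```

```bash
python3 - <<'E'
from fit import *
im=robot.capture('side')[:,:,::-1].copy()
print([(l,[(np.round(d['xyz'],3).tolist(),round(d['confidence'],2)) for d in robot.landmark_of(l,'side')][:3]) for l in ('lock_tip','amber_jar','vial','plate')])
cv2.imwrite('pics/end.png',cv2.resize(im[95:235,190:350],None,fx=4,fy=4,interpolation=cv2.INTER_CUBIC))
robot.capture('scene'); print([(l,[(np.round(d['xyz'],3).tolist(),round(d['confidence'],2)) for d in robot.landmark_of(l,'scene')][:3]) for l in ('lock_tip','plate','amber_jar','vial')])
o=robot.get_obs();print(o['t'],o['tcp_pos'],o['wrist_force'])
E
```

```text
[('lock_tip', [([0.48, 0.233, 0.142], 0.4)]), ('amber_jar', [([0.511, 0.004, 0.0], 0.63)]), ('vial', [([0.677, -0.004, 0.002], 0.4)]), ('plate', [([0.324, -0.33, -0.002], 0.69), ([0.585, 0.258, 0.081], 0.64)])]
[('lock_tip', [([0.478, 0.23, 0.14], 0.49)]), ('plate', [([0.32, -0.328, 0.004], 0.78), ([0.583, 0.258, 0.08], 0.64)]), ('amber_jar', [([0.514, 0.005, 0.0], 0.57)]), ('vial', [([0.677, -0.009, -0.001], 0.63)])]
21.9 [0.40337233 0.21923847 0.40090849] [-0.13485634  0.20149844  0.85296547]
```

View pics/end.png

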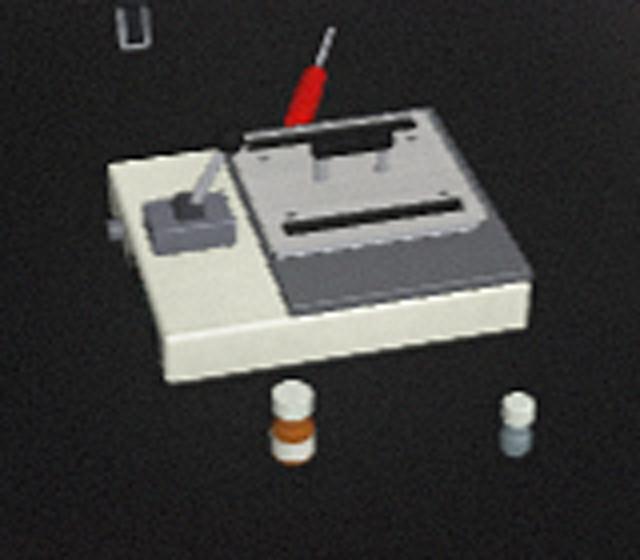

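```bash
python3 -c "
from bench import robot
print(robot.job_done())"
```

```text
the job is handed in; nothing more can be done
None
```

The plate is home on the four pins, the lock lever is thrown over to its stop, and the job is handed in at about 22 s of the 58 s allowed. No verdict was reported.

**Plate:** I picked up the bare aluminium plate, not the pink look-alike, and set it on the pin tops about 4–5 mm short of where I had measured the pins. I slid it along the stroke until the holes dropped, then lowered it and let go. The net force on the pins, judged from the wrist readings, stayed near 12 N. With a little too much downward pressure it stuck at first, so I eased off by 1 mm and it slid.

**Lever:** I pushed it over until it hit a hard stop, with the force rising to about 14 N and no further movement at the fingertip.

**Last checks:**
- **Plate position:** the wrist camera put its centre at (0.583, 0.256), within 1 mm of the measured pins and about 7 mm from the shaker's origin. Released, the plate's height matched home, and it looked flat in the picture.
- **Jar and vial:** both stand where they were, within the measuring error.
- **Robot:** clear of everything, with the wrist force near zero.
- **Weakest check:** the lever angle. The ball moved about 65 mm, which works out to roughly 0.88 rad of swing (±0.07). That is close to the 0.85 limit, so I relied on the hard stop as proof that it was fully over.

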